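# Let the tag printer's lid down softly

## Task

The tag printer has been reloaded and its lid stands open, leaning back on its stop. Gently tip the lid forward past its balance with a fingertip and let it go, then catch it on the back of a finger as it falls free, while it is still well open, and lower it resting on that finger, not gripped, until it is fully shut without a bang. Leave the other things on the desk where they stand.

Things in the scene. Friction and masses are not known exactly. Their poses are not given: they have to be found in the camera images.
- printer: Desktop tag printer, blue-grey, fixed to the desk: 180 mm deep (its x), 130 wide (its y), 100 high at side walls and rear housing; front wall's outer face at x = -90 mm, 117 high. A tag roll lies inside. Origin: centre of its underside. x points from its front (display and keys, turned towards the robot) to its rear, y left as seen from the front, z up.
- lid_hinge (a point): Fixed point on the lid's hinge line, mid-width: printer x = 42 mm, z = 100 mm; axes as the printer's, the line runs along y. The lid (0.25 to 0.34 kg) has a worn damper: let go at 1.22 rad, it takes about 1.5 to 2.1 s to come down to 0.85 rad and 2.6 to 3.6 s in all to shut, where it bangs at 0.75 to 1.05 rad/s. A soft landing is under 0.5 rad/s (80 mm/s at its edge).
- lid (a joint): Lid angle in rad: 0 shut (level), 1.57 upright, 1.70 leaning back on its rear stop, where it starts. It balances at about 1.31: below about 1.25 it falls shut by itself, above about 1.35 it falls back to the stop; close to balance it starts very slowly. Nothing but the damper holds it in between.
- lid_lip (a point): Middle of the lid's front edge, a round roll 8 mm thick, 122 mm wide. Lid: flat panel 5 mm thick, 130 wide, 20 mm skirts at its two sides only. In the lid's frame (origin on the hinge, axes the printer's when shut) this point is at x = -160, z = +22.5 mm: 122.5 mm above the desk when shut, 256 on its stop. Shut, it overhangs the front wall by 28 mm: room for a finger under it until it is down.
- spare_roll: Loose spare roll of tags, white paper ring 80 mm across, 50 mm high, lying flat, beside the printer on its +y side. Origin: centre of its underside.
- stapler: Loose stapler, black and steel, 130 mm long (its x), 34 mm wide, about 60 mm high, on the printer's -y side. Origin: centre of its underside.
- marker: Loose marker pen, grey with black cap, 130 mm long (its x), 17 mm thick, in front of the printer on its +y side. Origin: middle, on the desk.
- tag_gun: Loose white garment tagging gun on its side, 115 mm long (its x) with a 95 mm grip to its -y, 28 mm high, in front of the printer on its -y side. Origin: on the desk under the barrel's middle.
- stock_box: Loose green and white box of tag stock, 110 x 100 x 85 mm high, on the printer's +y side beyond the spare roll. Origin: centre of its underside.
- pen_pot: Loose dark steel pen pot with pens in it, 72 mm across, 95 mm high (pens to 155 mm), on the printer's -y side beyond the stapler. Origin: centre of its underside.
- tag_pack: Loose pack of white tags, 90 x 50 x 22 mm high, in front of the printer far to its +y side. Origin: centre of its underside.

How it is judged:
By the outcome, as a careful person would: the job done as asked, in the order asked, and still so for the second after the job is handed in, with the robot touching nothing.
It also fails if it takes over 58 s, if anything falls off the work surface, if the arm or the gripper's body presses on something with over 40 N, if the wrist force passes 120 N, or if a joint passes its speed limit or range.

## Robot

A 6-joint arm with a two-finger parallel gripper is mounted at the origin on the work surface. World frame = base frame: x ahead of the robot, y to its left, z up, the work surface at z = 0. Lengths are in m, angles in rad, forces in N, time in s.
With the tool pointing down it reaches from about 0.35 to 0.975 m from the base axis. Payload 4.9 kg.
Tool frame: the origin (TCP) lies midway between the tips of the shut fingers; the grasp point (between the pads) lies 19 mm behind it; z points along the fingers, y is the line along which they close (so a half turn about z gives the same grasp; the last joint's range is limited). The gripper opens to 85 mm and grips with 20 to 120 N. Pads are 22 mm wide; open, the fingers measure 114 mm over their backs; the gripper's body (76 mm by 85 mm) begins 54 mm behind the grasp point. The pads swing forward as they close: fully open they stand 13 mm farther back than shut.
Start: joints at [1.168, 0.053, 1.613, -0, 1.476, -0.119], TCP at [0.175, 0.6, 0.231] pointing down, gripper open.
Joint ranges: [-3.01, 3.01], [-1.01, 2.22], [0.06, 2.58], [-1.02, 4.17], [0.09, 2.62], [-3.14, 3.14]. Speed limits (rad/s): [2.57, 2.57, 3.14, 3.14, 3.14, 3.14].

## Interface

Orientations are given as a unit quaternion [w, x, y, z].
In Python, from plant import * gives the robot as it stands.
- The arm moves only by the tool jog_arm, never from a script. Its argument "targets" is a list of rows, each a list of 3 entries, a list of its own where there are three numbers: the shift along the tool's x, y, z in units of 25 mm (1.0 is 25 mm), then the turn, a rotation vector about the tool's x, y, z in units of 8 degrees (1.0 is 8 degrees), then the opening in per cent of the stroke, from 0 (shut) to 100 (fully open). A call has 1 to 8 rows; each row is the pose to reach, as a shift and turn from the pose commanded when the call began, along the tool's axes at that moment; what a row does not reach only later rows make up. A row lasts 1/8 s, in which the tool goes at most 62.5 mm and 10.7 degrees, less where a joint would pass 70% of its speed; a pose out of reach is approached as far as the arm can. A call with a gripper value outside its range is refused whole. The fingers move at their own pace and stop on an object; the grip force is fixed at half the most. Time passes only in rows, so rows that repeat a pose let the fingers close. It gives the time, the measured TCP pose, the force, the opening and the grip force at its end, in the units of the state.
- state(): the state, without advancing time (a new reading comes with each control period).
- grab_frame(name): name is "scene" or "top"; returns (picture, depth): 384x512x3 uint8, red, green, blue; 384x512 float32, m along the optical axis (not along the pixel's ray), 0 where there is no reading.
- camera_params(name): a dict with "fovy" (degrees; the focal length in pixels is half the picture's height over the tangent of half this angle, whatever the lens; pixels are square), "cx", "cy" (the principal point, pixels), "rvec" (rotation vector, rad) and "tvec" (3), from world to camera coordinates, as OpenCV has them. Camera axes: x right, y down, z forward; pixel columns grow to the right and rows downward; lengths in m; the calibration is good to about 2 mm. A picture is of the moment at which its call begins. camera_params takes no time and is no camera call.
- job_done(): hands the job in; it is judged then, once.
The state is a dict: "time": time; "joint_pos": joint angles; "joint_vel": joint speeds; "joint_efforts": joint torques, N m; "tool_pos": TCP position; "tool_rot": TCP orientation; "contact_force": force on the tool from outside, world axes, zero at the start; "ft_torque": the same for the moment, N m; "gripper_width": opening from 0.0 (shut) to 1.0 (fully open); "grasp_force": force on a finger pad.
Only numpy, scipy, OpenCV 4.12 (cv2) and the standard library are available. Lean on these libraries where they do the work, as an engineer would, in place of code of your own. Each camera call takes 0.05 s, during which the arm holds its last target. There are 200 camera calls.

## Working session

There is one attempt and no reset: what is moved stays moved. The work goes in short steps, Python scripts to look and compute and a tool call to move; the robot and the scene stay as the last step left them, time stands still between calls to the robot, and variables do not carry over. Pictures are saved under pics/ and viewed, at most 10 in all, crops included, and the job is handed in when it is done.

Besides the shell and the picture viewer there is one more tool, called after "Request:" in YAML: its name, and indented under it one key for each argument. jog_arm: Moves the arm, as the interface text tells. Its arguments: {"type":"object","properties":{"targets":{"type":"array"}},"required":["targets"]}

```bash
mkdir -p pics; ls
cat > h.py <<'E'
from plant import *
import numpy as np, cv2
from scipy.spatial.transform import Rotation as R
def snap(n,f):
    p,d=grab_frame(n); cv2.imwrite('pics/'+f+'.png',p[:,:,::-1]); np.save('pics/'+f+'.npy',d); return p,d
def cloud(n,d):
    c=camera_params(n); f=d.shape[0]/2/np.tan(np.radians(c['fovy'])/2)
    v,u=np.mgrid[:d.shape[0],:d.shape[1]]
    P=np.stack([(u-c['cx'])/f*d,(v-c['cy'])/f*d,d],-1)
    Rm=R.from_rotvec(np.ravel(c['rvec'])).as_matrix()
    return (P-np.ravel(c['tvec']))@Rm
E
python3 - <<'E'
from h import *
s=state(); print(s)
for n in('scene','top'):
    p,d=snap(n,n); print(n,camera_params(n));
E
```

```text
pics
{'time': 0.0, 'joint_pos': array([ 1.16799693e+00,  5.33266695e-02,  1.61427633e+00,  3.57804253e-05,
        1.47598533e+00, -1.19000056e-01]), 'joint_vel': array([-3.23849902e-04, -8.79729152e-04,  1.85380572e-03, -1.97497535e-04,
       -5.38252690e-06,  8.38026246e-04]), 'joint_efforts': array([-2.28907549e-03, -3.93684661e+01, -3.70169806e+01, -3.07630607e-04,
        6.98267191e-03,  2.48333428e-06]), 'tool_pos': array([0.17475234, 0.59943687, 0.23009228]), 'tool_rot': array([-2.74598683e-04,  1.41425569e-01,  9.89948389e-01, -9.59479322e-04]), 'contact_force': array([ 0.68178819, -0.04381059, -0.66436758]), 'ft_torque': array([-0.00704694, -0.00010142, -0.01123369]), 'grasp_force': 0.0, 'gripper_width': 1.0001787492157388}
scene {'fovy': 55.360120439233675, 'cx': 258.68166800975575, 'cy': 192.4183230034498, 'rvec': array([ 1.70330511,  1.9741359 , -0.72647473]), 'tvec': array([-0.00573398, -0.38464316,  1.65490027])}
top {'fovy': 45.67790849158531, 'cx': 256.708636281422, 'cy': 192.97150504062964, 'rvec': array([ 2.18288559, -2.13558577,  0.08584657]), 'tvec': array([0.08966768, 0.56491622, 1.22330987])}
```

View pics/scene.png

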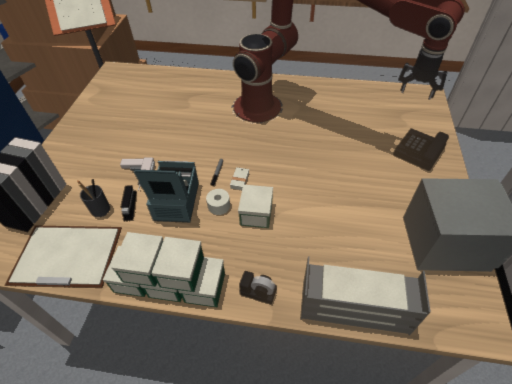

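View pics/top.png

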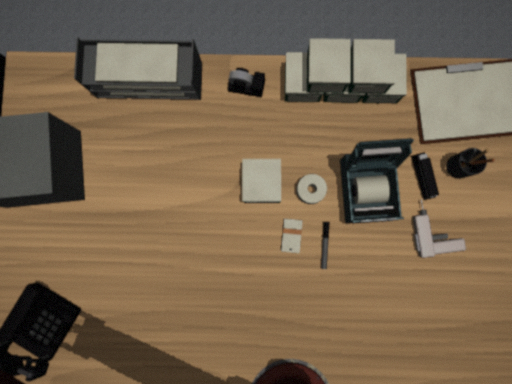

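The scene view, taken from the far side, shows the open printer at about (172,190), with the stapler and pen pot to its left and the rolls to its right. In the top view, the printer is at (370,185) with its lid edge near row 150 and its front wall near row 220. The marker is at (325,245) and the tag gun at (430,235).

Run:
```python
from h import *
d=np.load('pics/top.npy'); P=cloud('top',d)
Q=P[125:232,330:415].reshape(-1,3)
print('desk z',np.median(P[225:270,340:400,2]))
m=(Q[:,2]>.085)&(Q[:,2]<.125); A=Q[m][:,:2]
r=cv2.minAreaRect((A*1000).astype(np.float32)); print('rim rect',r)
m=(Q[:,2]>.04); r=cv2.minAreaRect((Q[m][:,:2]*1000).astype(np.float32)); print('all',r)
m=Q[:,2]>.235; print('lip', np.percentile(Q[m],[2,50,98],axis=0), Q[:,2].max())
# left/right outer edges as lines
m=(Q[:,2]>.108)&(Q[:,2]<.125); F=Q[m]; print('front n',m.sum(),np.percentile(F,[1,50,99],axis=0))
x,y=F[:,0],F[:,1]
for b in np.array_split(np.argsort(y),6): print(y[b].mean().round(4), x[b].min().round(4),x[b].max().round(4), F[b][:,2].mean().round(4))
d=np.load('pics/scene.npy'); S=cloud('scene',d)[140:225,110:205].reshape(-1,3)
m=S[:,2]>.21; print('scene lid top',np.percentile(S[m],[1,50,99],axis=0))
for n,(a,b,c,e) in dict(marker=(220,270,318,332),gun=(208,260,410,468),pack=(215,255,280,305),roll=(172,206,294,328),stap=(150,200,412,440)).items():
    W=P[a:b,c:e].reshape(-1,3); W=W[W[:,2]>.006]; print(n,np.percentile(W,[2,98],axis=0).round(3).tolist())
```

```text
desk z 0.00024388736212128058
rim rect ((581.4837646484375, -199.02328491210938), (181.03231811523438, 131.1815185546875), 5.218984127044678)
all ((562.4832153320312, -90.30555725097656), (190.6698455810547, 366.6069641113281), 9.964376449584961)
lip [[ 0.43686832 -0.25216721  0.2357792 ]
 [ 0.66351774 -0.18477385  0.25448062]
 [ 0.67206797  0.07373656  1.27568282]] 1.2756828227924513
front n 343 [[ 0.48793262 -0.26710652  0.1081673 ]
 [ 0.6304562  -0.20260802  0.1144144 ]
 [ 0.65112076 -0.12904664  0.12456733]]
-0.2545 0.4974 0.6528 0.116
-0.232 0.4946 0.6503 0.1141
-0.2117 0.492 0.6499 0.1139
-0.1924 0.4911 0.6474 0.114
-0.1713 0.4884 0.6459 0.1134
-0.1468 0.4877 0.6436 0.1146
scene lid top [[ 0.63883609 -0.25708744  0.21072182]
 [ 0.66305156 -0.18583553  0.23886158]
 [ 1.33382129  0.22600574  1.02787174]]
marker [[0.364, -0.097, 0.008], [0.489, -0.04, 0.302]]
gun [[0.405, -0.458, 0.009], [0.521, -0.33, 0.033]]
pack [[0.407, -0.019, 0.016], [0.494, 0.03, 0.028]]
roll [[0.539, -0.082, 0.009], [0.613, -0.007, 0.055]]
stap [[0.563, -0.383, 0.007], [0.68, -0.332, 0.058]]
```

Run:
```python
import cv2,numpy as np
a=cv2.imread('pics/top.png')[130:230,335:420]; b=cv2.imread('pics/scene.png')[145:230,115:205]
f=lambda i:cv2.convertScaleAbs(cv2.resize(i,(395,500),interpolation=cv2.INTER_CUBIC),alpha=1.8,beta=20)
cv2.imwrite('pics/crop.png',np.hstack([f(a),f(b)]))
from h import *
P=cloud('top',np.load('pics/top.npy')); S=cloud('scene',np.load('pics/scene.npy'))
c=np.array([.5815,-.199]);t=np.radians(5.2);M=np.array([[np.cos(t),-np.sin(t)],[np.sin(t),np.cos(t)]])
for nm,C in(('top',P[130:230,330:420]),('scn',S[140:230,110:210])):
    Q=C.reshape(-1,3); L=np.c_[(Q[:,:2]-c)@M,Q[:,2]]*1000
    m=(L[:,2]>125)&(L[:,2]<270)&(abs(L[:,0])<130)&(abs(L[:,1])<90); L=L[m]
    h=np.c_[L[:,0]-42,L[:,2]-100]; th=1.7
    # to lid frame
    lx=-( -h[:,0]*-np.cos(th)*-1) if 0 else h[:,0]*np.cos(th)-h[:,1]*np.sin(th); lz=h[:,0]*np.sin(th)+h[:,1]*np.cos(th)
    print(nm,len(L))
    for lo in range(-170,-10,20):
        k=(lx>=lo)&(lx<lo+20)
        if k.sum()>3: print(lo,k.sum(),'y',L[k,1].min().round(),L[k,1].max().round(),'lz',np.percentile(lz[k],[2,50,98]).round(1),'edge lz',np.median(lz[k&(abs(L[:,1])>60)]).round(1))
```

```text
top 1203
-170 196 y -65.0 64.0 lz [18.4 21.2 25.5] edge lz 21.3
-150 170 y -66.0 65.0 lz [ 6.6 20.1 21.9] edge lz 19.9
-130 415 y -66.0 65.0 lz [ 0.7 14.8 21.3] edge lz 10.2
-110 94 y -64.0 66.0 lz [-0.3 10.6 21.5] edge lz 9.7
-90 58 y -65.0 65.0 lz [-0.  12.6 21.5] edge lz 10.0
-70 119 y -64.0 66.0 lz [ 0.2 19.2 22.2] edge lz 10.5
-50 132 y -63.0 65.0 lz [ 0.4 19.8 21.6] edge lz 9.5
-30 19 y -62.0 65.0 lz [-0.2 19.7 22.2] edge lz 2.2
scn 1124
-170 142 y -65.0 59.0 lz [17.3 21.3 24.7] edge lz 20.3
-150 175 y -67.0 62.0 lz [14.9 22.  24.1] edge lz 21.6
-130 166 y -67.0 62.0 lz [ 3.5 21.4 24.2] edge lz 17.9
-110 176 y -67.0 62.0 lz [ 3.8 21.4 23.9] edge lz 17.9
-90 153 y -65.0 63.0 lz [ 4.6 21.8 24. ] edge lz 15.5
-70 150 y -68.0 63.0 lz [ 3.1 21.6 24.2] edge lz 17.2
-50 142 y -67.0 63.0 lz [ 0.3 21.4 24. ] edge lz 17.1
-30 19 y -65.0 62.0 lz [ 4.4 20.7 24.6] edge lz 10.2
```

View pics/crop.png

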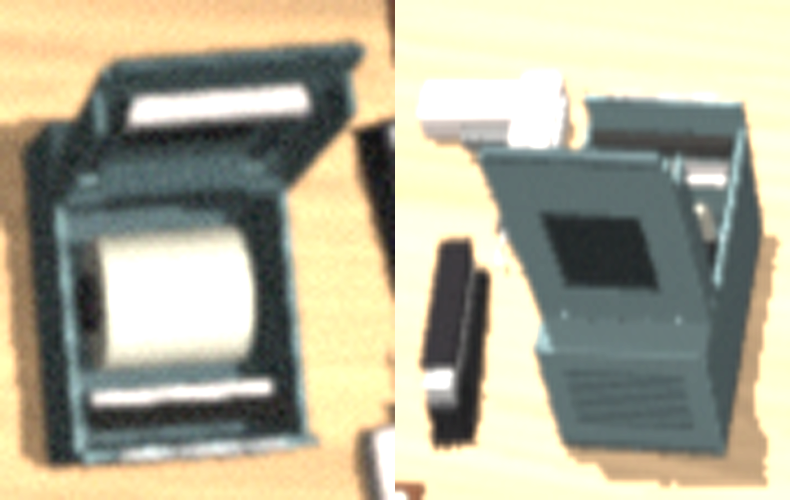

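The crops show that the side skirts start behind the front edge, at about 130 mm from the hinge. The 28 mm overhang is therefore bare and a finger can go under it from the side.

```bash
cat >> h.py <<'E'
C0=np.array([.5815,-.199,0]); MP=R.from_euler('z',5.2,degrees=True).as_matrix()
def W(px,py,z): return C0+MP@np.array([px,py,z])
def ori(th,s):  # tool z = s*printer y, tool y = s*lid normal at angle th
    y=s*np.array([np.sin(th),0,np.cos(th)]); z=np.array([0,s,0]); return MP@np.c_[np.cross(y,z),y,z]
def cur():
    s=state(); q=np.asarray(s['tool_rot']); return np.asarray(s['tool_pos']),R.from_quat(np.r_[q[1:],q[0]]),s
def row(pos,Rm,ref=None):
    p,r,_=cur() if ref is None else (*ref,0)
    return (r.inv().apply(pos-p)/.025).round(2).tolist(), ((r.inv()*R.from_matrix(Rm)).as_rotvec(degrees=True)/8).round(2).tolist()
def lip(th,lx=-160,lz=22.5): # printer-frame x,z of lid point, m
    return .042+(lx*np.cos(th)+lz*np.sin(th))/1000, .1+(-lx*np.sin(th)+lz*np.cos(th))/1000
E
python3 - <<'E'
from h import *
p,r,s=cur(); print(row(np.array([.48,.05,.42]),r.as_matrix()))
E
```

```text
([-17.87, -17.7, -7.57], [0.0, -0.0, -0.0])
```

Request:
jog_arm:
  targets:
    - [[-17.9,-17.7,-7.6],[0,0,0],0]
    - [[-17.9,-17.7,-7.6],[0,0,0],0]
    - [[-17.9,-17.7,-7.6],[0,0,0],0]
    - [[-17.9,-17.7,-7.6],[0,0,0],0]
    - [[-17.9,-17.7,-7.6],[0,0,0],0]
    - [[-17.9,-17.7,-7.6],[0,0,0],0]
    - [[-17.9,-17.7,-7.6],[0,0,0],0]
    - [[-17.9,-17.7,-7.6],[0,0,0],0]

```text
time: 1.1
tool_pos: [0.4079, 0.1798, 0.376]
tool_rot: [0.0, 0.141, 0.99, 0.0]
contact_force: [1.6, 0.3, 0.1]
gripper_width: 0.001
grasp_force: 0.0
```

Run:
```python
from h import *
p,r,s=cur(); print(p,s['joint_pos'].round(3),s['time'],s['gripper_width'],s['contact_force'])
t=np.array([.5,-.0,.42])
print(row(t,ori(.8,1)),row(t,ori(.8,-1)))
```

```text
[0.407857   0.17975354 0.37603084] [ 0.248 -0.429  1.796  0.     1.774 -1.039] 1.1 0.0013082787480180815 [1.60011614 0.31333458 0.08105423]
([-5.55, -5.87, -1.76], [-9.42, 6.27, 2.39]) ([-5.55, -5.87, -1.76], [11.53, 2.49, -6.54])
```

Request:
jog_arm:
  targets:
    - [[-2.5,-2.6,-0.8],[-0.94,0.63,0.24],0]
    - [[-4.4,-4.7,-1.4],[-1.88,1.26,0.48],0]
    - [[-5.5,-5.9,-1.8],[-2.82,1.89,0.72],0]

```text
time: 1.48
tool_pos: [0.49, 0.0167, 0.4175]
tool_rot: [-0.101, 0.187, 0.953, 0.214]
contact_force: [1.4, 1.6, 0.1]
gripper_width: 0.001
grasp_force: 0.0
```

Run:
```python
from h import *
p,r,s=cur(); print(p,s['joint_pos'].round(3),r.as_matrix()[:,2])
t=np.array([.5,-.0,.42])
print(row(t,ori(.8,1)),row(t,ori(.8,-1)))
```

```text
[0.49004194 0.01669721 0.41749248] [-0.344 -0.212  1.61   0.431  1.989 -1.399] [-0.11325395  0.44608896 -0.887794  ]
([-0.54, -0.36, -0.43], [-6.56, 4.38, 1.67]) ([-0.54, -0.36, -0.43], [15.08, 1.97, -5.17])
```

```bash
cat >> h.py <<'E'
def oriT(th,a=np.radians(8)): return ori(th,1)@R.from_euler('x',-a).as_matrix() if ori(th,1)[2,1]>2 else MP@R.from_euler('x',-a).as_matrix()@MP.T@ori(th,1)
E
python3 - <<'E'
from h import *
print(oriT(.8)[:,2]); print(row(W(.07,-.025,.42),oriT(.8)))
E
```

```text
[-0.08975055  0.98619252 -0.1391731 ]
([-8.85, -5.2, -5.01], [-5.77, 3.77, 1.76])
```

Request:
jog_arm:
  targets:
    - [[-1.3,-0.7,-0.7],[-0.83,0.54,0.25],0]
    - [[-2.5,-1.5,-1.4],[-1.65,1.08,0.5],0]
    - [[-3.8,-2.2,-2.1],[-2.47,1.62,0.75],0]
    - [[-5.1,-3.0,-2.9],[-3.3,2.15,1.0],0]
    - [[-6.3,-3.7,-3.6],[-4.12,2.69,1.26],0]
    - [[-7.6,-4.5,-4.3],[-4.95,3.23,1.51],0]
    - [[-8.85,-5.2,-5.0],[-5.77,3.77,1.76],0]
    - [[-8.85,-5.2,-5.0],[-5.77,3.77,1.76],0]

```text
time: 2.48
tool_pos: [0.654, -0.2176, 0.4123]
tool_rot: [-0.287, 0.265, 0.706, 0.591]
contact_force: [-0.5, 0.3, -0.4]
gripper_width: -0.003
grasp_force: 0.0
```

Run:
```python
from h import *
p,r,s=cur(); print(p,W(.07,-.025,.42),s['joint_pos'].round(3),r.as_matrix()[:,2])
print(row(W(.135,-.025,.36),oriT(.8)),row(W(.135,-.025,.245),oriT(.8)))
snap('scene','s2')
```

```text
[ 0.65402394 -0.21764412  0.41234981] [ 0.65347772 -0.21755283  0.42      ] [-0.717  0.586  1.063  1.298  2.351 -1.009] [-0.09067622  0.98650876 -0.13630218]
([-3.28, 0.44, 0.29], [0.01, -0.02, -0.08]) ([-6.58, -2.7, 0.92], [0.01, -0.02, -0.08])
```

View pics/s2.png

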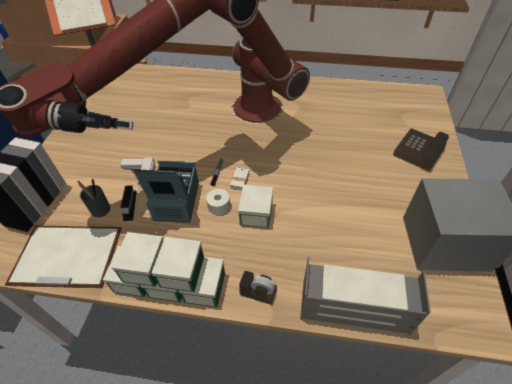

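The scene view shows the closed fingers at (125,125), pointing sideways and level. The wrist is at (35,110), well above the desk items, and the lid is still open at (170,185).

Request:
jog_arm:
  targets:
    - [[-1.6,0.2,0.1],[0,0,0],0]
    - [[-3.2,0.4,0.3],[0,0,0],0]
    - [[-4.9,-1.2,0.6],[0,0,0],0]
    - [[-6.6,-2.7,0.9],[0,0,0],0]
    - [[-6.6,-2.7,0.9],[0,0,0],0]

```text
time: 3.15
tool_pos: [0.7184, -0.2083, 0.2485]
tool_rot: [-0.287, 0.263, 0.707, 0.59]
contact_force: [-0.9, 0.2, -0.3]
gripper_width: -0.001
grasp_force: 0.0
```

Run:
```python
from h import *
p,r,s=cur(); print(p,W(.135,-.025,.245),s['joint_pos'].round(3),s['contact_force'])
for th in (1.7,1.6,1.5,1.4,1.3,1.22,1.18):
    x,z=lip(th,-150,42.7); print(th,(x,z),row(W(x,-.025,z),oriT(.8)))
snap('scene','s3'); a=cv2.imread('pics/s3.png')[60:240,0:230]; cv2.imwrite('pics/s3c.png',cv2.resize(a,None,fx=3,fy=3))
```

```text
[ 0.71838082 -0.20826909  0.24845392] [ 0.71821021 -0.21166171  0.245     ] [-0.66   0.832  0.978  1.181  2.248 -1.195] [-0.89077486  0.19109988 -0.33604535]
1.7 (np.float64(0.10367076155064911), np.float64(0.2432480616614514)) ([0.72, -1.08, -0.1], [-0.03, -0.03, -0.06])
1.6 (np.float64(0.0890617211950656), np.float64(0.24868922085396075)) ([1.28, -1.35, -0.12], [-0.03, -0.03, -0.06])
1.5 (np.float64(0.07398245567783769), np.float64(0.2526447265018191)) ([1.81, -1.68, -0.14], [-0.03, -0.03, -0.06])
1.4 (np.float64(0.058583632035471095), np.float64(0.2550750565001093)) ([2.3, -2.06, -0.15], [-0.03, -0.03, -0.06])
1.3 (np.float64(0.04301911022362605), np.float64(0.2559559277948488)) ([2.76, -2.48, -0.16], [-0.03, -0.03, -0.06])
1.22 (np.float64(0.03055268056741713), np.float64(0.25553857681555536)) ([3.09, -2.86, -0.15], [-0.03, -0.03, -0.06])
1.18 (np.float64(0.024341953074790194), np.float64(0.25495639186166896)) ([3.24, -3.05, -0.15], [-0.03, -0.03, -0.06])
```

View pics/s3c.png

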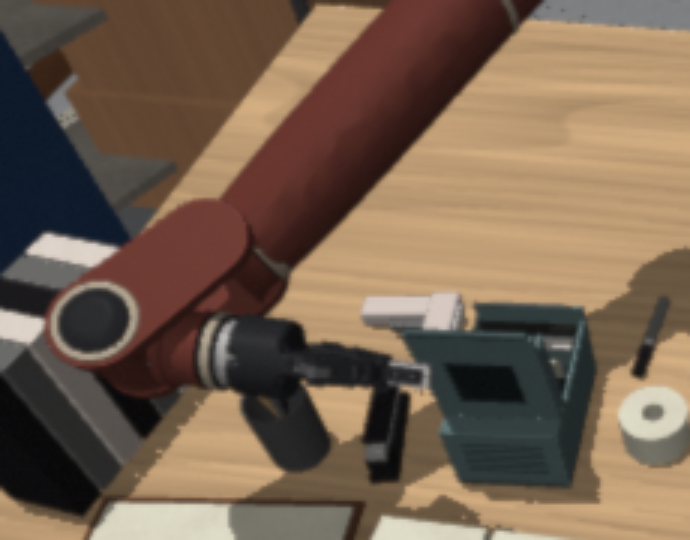

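The crop shows the fingertip at (430,375), just behind the lid's left part. The wrist and gripper body are clear of the pen pot at (285,430).

Request:
jog_arm:
  targets:
    - [[0.4,-0.6,0],[0,0,0],0]
    - [[0.72,-1.08,-0.1],[0,0,0],0]
    - [[1.0,-1.2,-0.1],[0,0,0],0]
    - [[1.28,-1.35,-0.1],[0,0,0],0]
    - [[1.55,-1.5,-0.1],[0,0,0],0]
    - [[1.81,-1.68,-0.1],[0,0,0],0]

```text
time: 3.95
tool_pos: [0.658, -0.218, 0.2566]
tool_rot: [-0.283, 0.262, 0.709, 0.59]
contact_force: [0.4, -0.8, 0.6]
gripper_width: 0.0
grasp_force: 0.5
```

```bash
cat >> h.py <<'E'
def lidang():
    # fit lid angle from the scene cloud: outer panel face lz ~ 22.5..25
    p,d=grab_frame('scene'); Q=cloud('scene',d)[110:240,100:220].reshape(-1,3)
    L=(Q-C0)@MP*1000; L=L[(abs(L[:,1])<58)&(L[:,1]>0)&(L[:,2]>125)&(L[:,2]<275)&(abs(L[:,0])<140)]
    hx,hz=L[:,0]-42,L[:,2]-100; best=[]
    for th in np.arange(0,1.75,.01):
        lx=hx*np.cos(th)-hz*np.sin(th); lz=hx*np.sin(th)+hz*np.cos(th)
        best.append(((abs(lz-24)<3)&(lx>-165)&(lx<-20)).sum())
    b=np.array(best); k=b.argmax(); w=slice(max(k-6,0),k+7); t=np.arange(0,1.75,.01)[w]
    return (t*b[w]**2).sum()/(b[w]**2).sum(), b.max(), len(L)
E
python3 - <<'E'
from h import *
p,r,s=cur(); print(p,s['contact_force'],s['time']); print('lid',lidang())
for th in (1.5,1.4,1.35,1.3,1.25,1.2):
    x,z=lip(th,-150,42.7); print(th,row(W(x,-.025,z),oriT(.8)))
E
```

```text
[ 0.65799361 -0.21803343  0.25659002] [ 0.43865729 -0.78753572  0.5762534 ] 3.95
lid (np.float64(1.5047650025949566), np.int64(551), 590)
1.5 ([-0.12, -0.1, 0.07], [-0.04, 0.01, -0.01])
1.4 ([0.38, -0.47, 0.06], [-0.04, 0.01, -0.01])
1.35 ([0.61, -0.68, 0.05], [-0.04, 0.01, -0.01])
1.3 ([0.84, -0.9, 0.05], [-0.04, 0.01, -0.01])
1.25 ([1.05, -1.12, 0.05], [-0.04, 0.01, -0.01])
1.2 ([1.25, -1.36, 0.06], [-0.04, 0.01, -0.01])
```

Request:
jog_arm:
  targets:
    - [[0.2,-0.25,0.05],[0,0,0],0]
    - [[0.38,-0.47,0.05],[0,0,0],0]
    - [[0.55,-0.63,0.05],[0,0,0],0]
    - [[0.7,-0.77,0.05],[0,0,0],0]
    - [[0.84,-0.9,0.05],[0,0,0],0]
    - [[0.95,-1.01,0.05],[0,0,0],0]
    - [[1.05,-1.12,0.05],[0,0,0],0]
    - [[1.15,-1.24,0.05],[0,0,0],0]

```text
time: 5.0
tool_pos: [0.6159, -0.2209, 0.2545]
tool_rot: [-0.283, 0.263, 0.709, 0.59]
contact_force: [0.7, -2.9, -0.1]
gripper_width: 0.004
grasp_force: 1.4
```

Run:
```python
from h import *
p,r,s=cur(); print(p,s['contact_force'],s['time'],s['joint_pos'].round(2)); print('lid',lidang())
for th in (1.22,1.2,1.18):
    x,z=lip(th,-150,42.7); print(th,row(W(x,-.025,z),oriT(.8)))
xc,zc=lip(.88,-150,4)
print('catch',xc,zc)
for q in ((.045,.285),(.02,.31),(-.04,.31),(-.085,.28),(-.09,.235),(xc-.015,zc-.008),(xc,zc)):
    print(q,row(W(q[0],-.025,q[1]),oriT(.85)))
```

```text
[ 0.61586314 -0.22089323  0.25449978] [ 0.71263362 -2.91009987 -0.13137165] 5.0 [-0.75  0.65  1.24  1.06  2.29 -1.35]
lid (np.float64(1.2354459372001976), np.int64(641), 744)
1.22 ([0.06, -0.01, -0.01], [-0.04, 0.01, -0.02])
1.2 ([0.14, -0.11, -0.01], [-0.04, 0.01, -0.02])
1.18 ([0.22, -0.2, -0.0], [-0.04, 0.01, -0.02])
catch -0.05048971611419117 0.2181594364116397
(0.045, 0.285) ([0.5, 1.22, -0.18], [-0.04, 0.01, 0.34])
(0.02, 0.31) ([1.91, 1.18, -0.32], [-0.04, 0.01, 0.34])
(-0.04, 0.31) ([3.58, -0.54, -0.31], [-0.04, 0.01, 0.34])
(-0.085, 0.28) ([3.97, -2.66, -0.14], [-0.04, 0.01, 0.34])
(-0.09, 0.235) ([2.83, -4.04, 0.12], [-0.04, 0.01, 0.34])
(np.float64(-0.06548971611419116), np.float64(0.2101594364116397)) ([1.44, -4.02, 0.26], [-0.04, 0.01, 0.34])
(np.float64(-0.05048971611419117), np.float64(0.2181594364116397)) ([1.25, -3.37, 0.22], [-0.04, 0.01, 0.34])
```

Request:
jog_arm:
  targets:
    - [[0.1,-0.06,0],[0,0,0],0]
    - [[0.17,-0.14,0],[0,0,0],0]
    - [[0.17,-0.14,0],[0,0,0],0]
    - [[0.5,1.2,-0.2],[0,0,0.1],0]
    - [[1.9,1.2,-0.3],[0,0,0.2],0]
    - [[3.6,-0.5,-0.3],[0,0,0.34],0]

```text
time: 5.8
tool_pos: [0.5453, -0.2266, 0.314]
tool_rot: [-0.296, 0.277, 0.705, 0.582]
contact_force: [-0.4, -1.4, -0.4]
gripper_width: 0.0
grasp_force: 0.0
```

Run:
```python
from h import *
p,r,s=cur(); print(p,MP.T@(p-C0),s['contact_force'],s['time'],s['joint_pos'].round(2)); print('lid',lidang())
xc,zc=lip(.88,-150,4)
for q in ((-.04,.31),(-.085,.28),(-.09,.235),(xc-.015,zc-.008),(xc,zc)):
    print(q,row(W(q[0],-.025,q[1]),oriT(.85)))
```

```text
[ 0.54532031 -0.22656537  0.31397641] [-0.0385291  -0.02417286  0.31397641] [-0.41682261 -1.43377023 -0.43121817] 5.8 [-0.82  0.48  1.37  1.03  2.36 -1.31]
lid (np.float64(1.1380217467937215), np.int64(670), 790)
(-0.04, 0.31) ([-0.2, 0.1, -0.02], [-0.04, -0.02, -0.02])
(-0.085, 0.28) ([0.09, -2.03, 0.15], [-0.04, -0.02, -0.02])
(-0.09, 0.235) ([-1.12, -3.36, 0.41], [-0.04, -0.02, -0.02])
(np.float64(-0.06548971611419116), np.float64(0.2101594364116397)) ([-2.51, -3.26, 0.54], [-0.04, -0.02, -0.02])
(np.float64(-0.05048971611419117), np.float64(0.2181594364116397)) ([-2.67, -2.6, 0.5], [-0.04, -0.02, -0.02])
```

Request:
jog_arm:
  targets:
    - [[0.1,-2.0,0.1],[0,0,0],0]
    - [[-1.1,-3.4,0.4],[0,0,0],0]
    - [[-2.5,-3.3,0.5],[0,0,0],0]
    - [[-2.6,-2.8,0.5],[0,0,0],0]

```text
time: 6.35
tool_pos: [0.5352, -0.2282, 0.2137]
tool_rot: [-0.299, 0.28, 0.701, 0.584]
contact_force: [0.1, -0.4, 0.5]
gripper_width: -0.002
grasp_force: 0.0
```

Run:
```python
from h import *
p,r,s=cur(); print(p,MP.T@(p-C0),s['contact_force'],s['time'],s['joint_pos'].round(2)); print('lid',lidang())
for t in (1.0,.95,.9,.85,.8,.7):
    x,z=lip(t,-150,4); print(t,row(W(x,-.025,z),oriT(t)))
```

```text
[ 0.535163   -0.22815182  0.21365657] [-0.0487884  -0.0248322   0.21365657] [ 0.06607226 -0.37098316  0.5260263 ] 6.35 [-0.83  0.59  1.41  0.92  2.29 -1.47]
lid (np.float64(1.0301930172668223), np.int64(674), 811)
1.0 ([0.04, 0.66, -0.05], [-0.04, 0.01, 1.09])
0.95 ([0.09, 0.36, -0.03], [-0.04, 0.01, 0.73])
0.9 ([0.12, 0.06, -0.0], [-0.04, 0.0, 0.37])
0.85 ([0.14, -0.23, 0.02], [-0.04, 0.0, 0.01])
0.8 ([0.14, -0.53, 0.05], [-0.04, 0.0, -0.35])
0.7 ([0.1, -1.13, 0.12], [-0.04, 0.0, -1.06])
```

Request:
jog_arm:
  targets:
    - [[0.1,0,0],[0,0,0],0]
    - [[0.1,0,0],[0,0,0],0]
    - [[0.1,0,0],[0,0,0],0]
    - [[0.1,0,0],[0,0,0],0]
    - [[0.1,0,0],[0,0,0],0]

```text
time: 7.02
tool_pos: [0.5335, -0.2293, 0.218]
tool_rot: [-0.297, 0.279, 0.703, 0.583]
contact_force: [0.1, -1.9, 0.9]
gripper_width: 0.002
grasp_force: 0.9
```

Run:
```python
from h import *
p,r,s=cur(); print(p,MP.T@(p-C0),s['contact_force'],s['time']); print('lid',lidang(),lidang())
```

```text
[ 0.53349695 -0.22931262  0.21795129] [-0.0505528  -0.02583723  0.21795129] [ 0.0992513  -1.92837828  0.91077842] 7.025
lid (np.float64(0.9382962627126503), np.int64(644), 838) (np.float64(0.9377509953922576), np.int64(655), 839)
```

Request:
jog_arm:
  targets:
    - [[0,0,0],[0,0,0],0]
    - [[0,0,0],[0,0,0],0]
    - [[0,0,0],[0,0,0],0]

```text
time: 7.5
tool_pos: [0.5337, -0.2292, 0.2178]
tool_rot: [-0.297, 0.279, 0.703, 0.583]
contact_force: [-0.8, -3.5, 1.9]
gripper_width: -0.0
grasp_force: 1.3
```

Run:
```python
from h import *
p,r,s=cur(); print(p,MP.T@(p-C0),s['contact_force'],s['grasp_force'],s['time'],s['joint_pos'].round(2)); print('lid',lidang(),lidang())
for t in np.arange(.85,-.01,-.05):
    x,z=lip(t,-150,4); print(t.round(2),(x.round(4),z.round(4)),row(W(x,-.025,z),oriT(t)))
```

```text
[ 0.53366292 -0.22918913  0.21781377] [-0.05037632 -0.02572929  0.21781377] [-0.83588619 -3.51536236  1.92002986] 1.3233869723626412 7.5 [-0.83  0.58  1.42  0.92  2.29 -1.47]
lid (np.float64(0.9393283284172192), np.int64(659), 842) (np.float64(0.9375155981649173), np.int64(656), 842)
0.85 (np.float64(-0.054), np.float64(0.2153)) ([0.03, -0.17, 0.04], [-0.04, 0.01, 0.01])
0.8 (np.float64(-0.0596), np.float64(0.2104)) ([0.03, -0.47, 0.07], [-0.04, 0.01, -0.35])
0.75 (np.float64(-0.065), np.float64(0.2052)) ([0.02, -0.77, 0.1], [-0.04, 0.01, -0.71])
0.7 (np.float64(-0.0701), np.float64(0.1997)) ([-0.01, -1.06, 0.13], [-0.04, 0.01, -1.07])
0.65 (np.float64(-0.075), np.float64(0.194)) ([-0.05, -1.36, 0.17], [-0.04, 0.01, -1.43])
0.6 (np.float64(-0.0795), np.float64(0.188)) ([-0.11, -1.65, 0.2], [-0.04, 0.01, -1.78])
0.55 (np.float64(-0.0838), np.float64(0.1818)) ([-0.18, -1.94, 0.24], [-0.04, 0.01, -2.14])
0.5 (np.float64(-0.0877), np.float64(0.1754)) ([-0.27, -2.23, 0.28], [-0.04, 0.01, -2.5])
0.45 (np.float64(-0.0913), np.float64(0.1688)) ([-0.37, -2.51, 0.31], [-0.04, 0.01, -2.86])
0.4 (np.float64(-0.0946), np.float64(0.1621)) ([-0.48, -2.78, 0.35], [-0.04, 0.01, -3.22])
0.35 (np.float64(-0.0975), np.float64(0.1552)) ([-0.61, -3.05, 0.39], [-0.04, 0.0, -3.57])
0.3 (np.float64(-0.1001), np.float64(0.1481)) ([-0.75, -3.31, 0.43], [-0.04, 0.0, -3.93])
0.25 (np.float64(-0.1023), np.float64(0.141)) ([-0.91, -3.57, 0.48], [-0.04, 0.0, -4.29])
0.2 (np.float64(-0.1042), np.float64(0.1337)) ([-1.07, -3.81, 0.52], [-0.04, 0.0, -4.65])
0.15 (np.float64(-0.1057), np.float64(0.1264)) ([-1.25, -4.05, 0.56], [-0.04, 0.0, -5.01])
0.1 (np.float64(-0.1069), np.float64(0.119)) ([-1.44, -4.28, 0.6], [-0.04, -0.0, -5.36])
0.05 (np.float64(-0.1076), np.float64(0.1115)) ([-1.64, -4.5, 0.65], [-0.04, -0.0, -5.72])
-0.0 (np.float64(-0.108), np.float64(0.104)) ([-1.86, -4.7, 0.69], [-0.04, -0.0, -6.08])
```

Request:
jog_arm:
  targets:
    - [[0.03,-0.1,0.04],[0,0,0],0]
    - [[0.03,-0.25,0.05],[0,0,-0.1],0]
    - [[0.03,-0.4,0.06],[0,0,-0.25],0]
    - [[0.03,-0.55,0.07],[0,0,-0.43],0]
    - [[0.02,-0.7,0.1],[0,0,-0.61],0]
    - [[0.01,-0.85,0.11],[0,0,-0.8],0]
    - [[0,-1.0,0.13],[0,0,-1.0],0]
    - [[-0.02,-1.15,0.15],[0,0,-1.18],0]

```text
time: 8.6
tool_pos: [0.5121, -0.2311, 0.1987]
tool_rot: [-0.247, 0.22, 0.724, 0.605]
contact_force: [-2.2, -8.0, 2.7]
gripper_width: 0.002
grasp_force: 3.7
```

```bash
cat > low.py <<'E'
from h import *
p,r,s=cur(); print(p,MP.T@(p-C0),s['contact_force'],s['grasp_force'],s['time'],s['joint_pos'].round(2)); print('lid',lidang())
for t in np.arange(.7,-.13,-.05):
    x,z=lip(t,-150,4); R_=row(W(x,-.025,z),oriT(t))
    if R_[0][1]<.3: print(t.round(2),R_)
E
python3 low.py
```

```text
[ 0.5121108  -0.23110616  0.1987296 ] [-0.07201349 -0.02568511  0.1987296 ] [-2.16079999 -7.99380175  2.712138  ] 3.7372676411177963 8.6 [-0.86  0.57  1.46  0.87  2.29 -1.7 ]
lid (np.float64(0.7579493879903096), np.int64(650), 842)
0.7 ([-0.03, 0.1, 0.02], [-0.04, 0.01, 0.12])
0.65 ([-0.03, -0.2, 0.05], [-0.04, 0.01, -0.23])
0.6 ([-0.04, -0.5, 0.09], [-0.04, 0.01, -0.59])
0.55 ([-0.06, -0.79, 0.12], [-0.04, 0.01, -0.95])
0.5 ([-0.1, -1.09, 0.16], [-0.04, 0.01, -1.31])
0.45 ([-0.15, -1.38, 0.2], [-0.04, 0.01, -1.67])
0.4 ([-0.22, -1.67, 0.24], [-0.04, 0.0, -2.02])
0.35 ([-0.3, -1.96, 0.28], [-0.04, 0.0, -2.38])
0.3 ([-0.39, -2.24, 0.32], [-0.04, 0.0, -2.74])
0.25 ([-0.5, -2.52, 0.36], [-0.04, 0.0, -3.1])
0.2 ([-0.63, -2.79, 0.4], [-0.04, 0.0, -3.46])
0.15 ([-0.76, -3.05, 0.44], [-0.04, -0.0, -3.82])
0.1 ([-0.91, -3.31, 0.49], [-0.04, -0.0, -4.17])
0.05 ([-1.08, -3.55, 0.53], [-0.04, -0.0, -4.53])
-0.0 ([-1.25, -3.79, 0.57], [-0.04, -0.0, -4.89])
-0.05 ([-1.44, -4.03, 0.62], [-0.04, -0.0, -5.25])
-0.1 ([-1.64, -4.25, 0.66], [-0.04, -0.01, -5.61])
```

Run:
```python
from h import *
p,r,s=cur(); print(s['contact_force'],s['ft_torque'],r.inv().apply(s['contact_force']),s['joint_efforts'].round(1))
a=snap('scene','s4')[0]; b=snap('top','t4')[0]
A=cv2.resize(cv2.imread('pics/s4.png')[100:240,40:220],(400,311)); B=cv2.resize(cv2.imread('pics/t4.png')[120:260,330:510],(400,311))
cv2.imwrite('pics/c4.png',cv2.convertScaleAbs(np.hstack([A,B]),alpha=1.5,beta=10))
print(state()['contact_force'])
```

```text
[-3.10232786 -8.38902976  2.71052022] [-0.04348124 -0.0490815   0.36289717] [ 3.96009696 -1.26136055 -8.3710083 ] [  5.9 -51.8 -26.9   1.7   1.2   0. ]
[-2.46170931 -7.88407342  2.19071516]
```

View pics/c4.png

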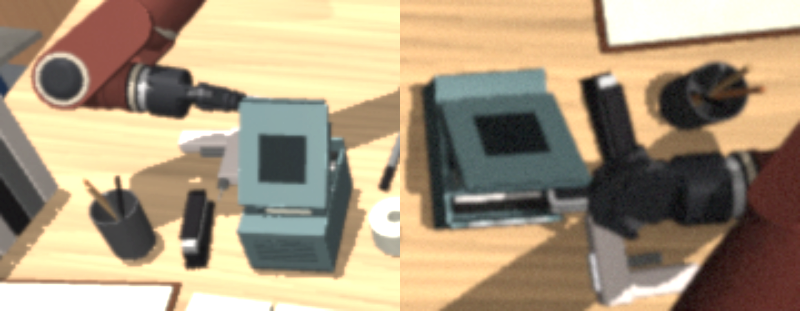

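The left crop shows the lid half closed, resting on the finger at (245,100). The right crop shows the finger entering under the lid's right front corner at (570,198). The axial force of about 8 N is suspicious, so I'll withdraw along the finger a little.

Request:
jog_arm:
  targets:
    - [[0,0,-0.15],[0,0,0],0]
    - [[0,0,-0.3],[0,0,0],0]
    - [[0,0,-0.3],[0,0,0],0]

```text
time: 9.12
tool_pos: [0.5131, -0.2374, 0.1986]
tool_rot: [-0.248, 0.221, 0.723, 0.605]
contact_force: [-0.3, -1.3, -0.9]
gripper_width: -0.001
grasp_force: 0.5
```

Run:
```python
from h import *
p,r,s=cur(); print(p,MP.T@(p-C0),s['contact_force'],s['ft_torque'],s['grasp_force'],r.inv().apply(s['contact_force']),s['joint_efforts'].round(1)); print('lid',lidang())
```

```text
[ 0.5131464  -0.23735503  0.19861001] [-0.0715485  -0.03200211  0.19861001] [-0.33225706 -1.28465303 -0.86587677] [-0.59279147 -0.04638017  0.05760567] 0.5315410159528255 [-0.30709663 -1.08770184 -1.11043555] [  0.4 -53.5 -29.    1.8   2.4   0. ]
lid (np.float64(0.7104600761044048), np.int64(643), 839)
```

```bash
sed -i 's/-\.025,z/-.036,z/' low.py; python3 low.py
```

```text
[ 0.51315337 -0.23731182  0.19866262] [-0.07153764 -0.03195972  0.19866262] [-0.07693919 -0.91310736 -1.39024328] 0.549915935844183 9.175 [-0.86  0.58  1.44  0.87  2.29 -1.69]
lid (np.float64(0.7107385786456152), np.int64(654), 837)
0.7 ([-0.03, 0.05, -0.16], [-0.04, 0.01, 0.11])
0.65 ([-0.03, -0.25, -0.13], [-0.04, 0.01, -0.25])
0.6 ([-0.03, -0.55, -0.1], [-0.04, 0.01, -0.61])
0.55 ([-0.06, -0.85, -0.06], [-0.04, 0.0, -0.97])
0.5 ([-0.1, -1.14, -0.02], [-0.04, 0.0, -1.32])
0.45 ([-0.15, -1.43, 0.02], [-0.04, 0.0, -1.68])
0.4 ([-0.22, -1.72, 0.05], [-0.04, 0.0, -2.04])
0.35 ([-0.3, -2.01, 0.09], [-0.04, 0.0, -2.4])
0.3 ([-0.4, -2.29, 0.14], [-0.04, -0.0, -2.76])
0.25 ([-0.51, -2.57, 0.18], [-0.04, -0.0, -3.11])
0.2 ([-0.63, -2.84, 0.22], [-0.04, -0.0, -3.47])
0.15 ([-0.77, -3.1, 0.26], [-0.04, -0.0, -3.83])
0.1 ([-0.92, -3.36, 0.3], [-0.04, -0.0, -4.19])
0.05 ([-1.08, -3.6, 0.35], [-0.04, -0.01, -4.55])
-0.0 ([-1.26, -3.84, 0.39], [-0.04, -0.01, -4.9])
-0.05 ([-1.44, -4.07, 0.43], [-0.04, -0.01, -5.26])
-0.1 ([-1.64, -4.29, 0.48], [-0.04, -0.01, -5.62])
```

Request:
jog_arm:
  targets:
    - [[-0.03,-0.1,-0.15],[-0.04,0,-0.07],0]
    - [[-0.03,-0.28,-0.13],[-0.04,0,-0.29],0]
    - [[-0.03,-0.46,-0.11],[-0.04,0,-0.5],0]
    - [[-0.04,-0.64,-0.09],[-0.04,0,-0.72],0]
    - [[-0.05,-0.82,-0.06],[-0.04,0,-0.93],0]
    - [[-0.08,-1.0,-0.04],[-0.04,0,-1.15],0]
    - [[-0.11,-1.19,-0.02],[-0.04,0,-1.38],0]
    - [[-0.15,-1.4,0.02],[-0.04,0,-1.64],0]

```text
time: 10.22
tool_pos: [0.4942, -0.2432, 0.1697]
tool_rot: [-0.176, 0.136, 0.742, 0.632]
contact_force: [-0.8, -0.9, -0.9]
gripper_width: -0.004
grasp_force: 0.4
```

```bash
python3 low.py
```

```text
[ 0.49416212 -0.24321978  0.16965299] [-0.09098619 -0.03612213  0.16965299] [-0.80656949 -0.88706531 -0.91495292] 0.37381799020833884 10.225 [-0.89  0.61  1.47  0.82  2.28 -1.99]
lid (np.float64(0.48285033024019774), np.int64(597), 793)
0.5 ([-0.02, 0.29, -0.04], [0.01, 0.0, 0.33])
0.45 ([-0.0, -0.0, -0.0], [0.01, 0.0, -0.03])
0.4 ([-0.0, -0.3, 0.04], [0.01, 0.0, -0.39])
0.35 ([-0.02, -0.6, 0.07], [0.01, 0.0, -0.75])
0.3 ([-0.05, -0.9, 0.11], [0.01, 0.0, -1.1])
0.25 ([-0.09, -1.19, 0.15], [0.01, 0.0, -1.46])
0.2 ([-0.15, -1.48, 0.19], [0.01, 0.0, -1.82])
0.15 ([-0.22, -1.77, 0.23], [0.01, 0.0, -2.18])
0.1 ([-0.31, -2.05, 0.27], [0.01, 0.0, -2.54])
0.05 ([-0.41, -2.33, 0.32], [0.01, 0.0, -2.9])
-0.0 ([-0.53, -2.61, 0.36], [0.01, 0.0, -3.25])
-0.05 ([-0.66, -2.87, 0.4], [0.01, 0.0, -3.61])
-0.1 ([-0.8, -3.13, 0.44], [0.01, 0.0, -3.97])
```

Request:
jog_arm:
  targets:
    - [[0,-0.18,0.02],[0,0,-0.22],0]
    - [[0,-0.36,0.04],[0,0,-0.45],0]
    - [[-0.01,-0.54,0.06],[0,0,-0.67],0]
    - [[-0.03,-0.72,0.09],[0,0,-0.89],0]
    - [[-0.05,-0.9,0.11],[0,0,-1.1],0]
    - [[-0.08,-1.08,0.14],[0,0,-1.33],0]
    - [[-0.11,-1.26,0.16],[0,0,-1.55],0]
    - [[-0.14,-1.44,0.19],[0,0,-1.78],0]

```text
time: 11.28
tool_pos: [0.4816, -0.2443, 0.1354]
tool_rot: [-0.097, 0.044, 0.754, 0.649]
contact_force: [-1.2, -0.3, -0.8]
gripper_width: 0.003
grasp_force: 0.5
```

```bash
python3 low.py
```

```text
[ 0.48162814 -0.24429527  0.13535429] [-0.10356606 -0.03605721  0.13535429] [-1.1567552  -0.30293346 -0.79999402] 0.5445113239693455 11.275 [-0.9   0.64  1.49  0.77  2.25 -2.3 ]
lid (np.float64(0.24584184960351874), np.int64(520), 697)
0.25 ([-0.01, 0.25, -0.04], [0.0, 0.01, 0.32])
0.2 ([0.01, -0.04, 0.0], [0.0, 0.01, -0.04])
0.15 ([0.01, -0.34, 0.04], [0.0, 0.01, -0.4])
0.1 ([-0.01, -0.64, 0.08], [0.0, 0.01, -0.76])
0.05 ([-0.04, -0.93, 0.13], [0.0, 0.01, -1.12])
-0.0 ([-0.08, -1.23, 0.17], [0.0, 0.01, -1.47])
-0.05 ([-0.14, -1.52, 0.21], [0.0, 0.01, -1.83])
-0.1 ([-0.22, -1.81, 0.25], [0.0, 0.01, -2.19])
```

Request:
jog_arm:
  targets:
    - [[0.01,-0.18,0.02],[0,0,-0.22],0]
    - [[0.01,-0.35,0.04],[0,0,-0.42],0]
    - [[0,-0.5,0.06],[0,0,-0.6],0]
    - [[0,-0.65,0.08],[0,0,-0.78],0]
    - [[-0.02,-0.8,0.1],[0,0,-0.95],0]
    - [[-0.04,-0.93,0.13],[0,0,-1.1],0]
    - [[-0.06,-1.05,0.15],[0,0,-1.27],0]
    - [[-0.08,-1.17,0.16],[0,0,-1.4],0]

```text
time: 12.32
tool_pos: [0.4776, -0.2447, 0.1062]
tool_rot: [-0.033, -0.03, 0.754, 0.655]
contact_force: [-0.9, 0.0, -1.2]
gripper_width: -0.002
grasp_force: 0.6
```

```bash
python3 low.py
```

```text
[ 0.47763637 -0.24467134  0.1061524 ] [-0.10757548 -0.03606995  0.1061524 ] [-0.89865323  0.02665337 -1.17760904] 0.5927535047521815 12.325 [-0.91  0.69  1.48  0.75  2.22 -2.53]
lid (np.float64(0.05688587467409234), np.int64(439), 565)
0.05 ([0.0, 0.23, -0.03], [-0.0, 0.0, 0.28])
-0.0 ([0.01, -0.07, 0.01], [-0.0, 0.0, -0.07])
-0.05 ([0.01, -0.37, 0.05], [-0.0, 0.0, -0.43])
-0.1 ([-0.01, -0.66, 0.09], [-0.0, 0.0, -0.79])
```

Request:
jog_arm:
  targets:
    - [[0,-0.08,0.01],[0,0,0],0]
    - [[0,-0.16,0.02],[0,0,0],0]
    - [[0,-0.24,0.03],[0,0,0],0]
    - [[0,-0.32,0.04],[0,0,0],0]
    - [[0,-0.4,0.05],[0,0,0],0]
    - [[0,-0.48,0.06],[0,0,0],0]

```text
time: 13.12
tool_pos: [0.4776, -0.2449, 0.0942]
tool_rot: [-0.033, -0.03, 0.754, 0.655]
contact_force: [0.4, 0.2, 0.3]
gripper_width: 0.001
grasp_force: 0.0
```

```bash
python3 low.py|head -3
```

```text
[ 0.47758145 -0.24487971  0.09419787] [-0.10764906 -0.03627248  0.09419787] [0.41383122 0.18625063 0.29625813] 0.0 13.125 [-0.91  0.71  1.48  0.74  2.21 -2.54]
lid (np.float64(0.036392212226585015), np.int64(381), 477)
-0.05 ([0.01, 0.1, -0.01], [-0.0, 0.0, -0.44])
```

Request:
jog_arm:
  targets:
    - [[0.1,-0.2,0],[0,0,0],0]
    - [[0.6,-0.2,0],[0,0,0],0]
    - [[1.4,-0.2,0],[0,0,0],0]
    - [[2.4,-0.2,0],[0,0,0],0]
    - [[3.0,0.5,0],[0,0,0],0]
    - [[3.6,2,0],[0,0,0],0]
    - [[3.6,4,0],[0,0,0],0]
    - [[3.6,5,0],[0,0,0],0]

```text
time: 14.18
tool_pos: [0.3867, -0.2357, 0.2214]
tool_rot: [-0.032, -0.03, 0.755, 0.654]
contact_force: [0.4, -0.7, 0.4]
gripper_width: -0.003
grasp_force: 0.0
```

Run:
```python
from h import *
p,r,s=cur(); print(p,s['contact_force'],s['time'])
d=snap('top','t5')[1]; Q=cloud('top',d)[125:240,330:420].reshape(-1,3); L=(Q-C0)@MP*1000
for a in (-115,-100,-60,-20,20): 
    k=(L[:,2]>100)&(L[:,2]<150)&(abs(L[:,0]-a)<8)&(abs(L[:,1])<55); print(a,k.sum(),np.median(L[k,2]).round(1))
snap('scene','s5'); A=cv2.imread('pics/s5.png')[60:260,0:290]; B=cv2.imread('pics/t5.png')[100:300,222:512]
cv2.imwrite('pics/c5.png',cv2.convertScaleAbs(np.hstack([cv2.resize(A,(400,276)),cv2.resize(B,(400,276))]),alpha=1.4))
P0=cloud('top',np.load('pics/top.npy')); P=cloud('top',d)
for n,(a,b,c,e) in dict(marker=(220,270,318,332),pack=(215,255,280,305),roll=(172,206,294,328),stap=(150,200,412,440),gun=(208,260,410,468)).items():
    for X in(P0,P):
        W_=X[a:b,c:e].reshape(-1,3); W_=W_[(W_[:,2]>.006)&(W_[:,2]<.07)]; print(n,np.percentile(W_,[5,95],axis=0).round(3).tolist())
```

```text
[ 0.38673487 -0.23571596  0.22143519] [ 0.44351691 -0.65757239  0.38661838] 14.175
-115 183 125.5
-100 282 125.0
-60 276 125.4
-20 272 125.4
20 274 125.4
marker [[0.368, -0.096, 0.01], [0.485, -0.08, 0.021]]
marker [[0.368, -0.096, 0.009], [0.485, -0.078, 0.02]]
pack [[0.41, -0.018, 0.018], [0.491, 0.028, 0.027]]
pack [[0.409, -0.018, 0.018], [0.491, 0.028, 0.026]]
roll [[0.543, -0.079, 0.019], [0.61, -0.012, 0.054]]
roll [[0.544, -0.079, 0.022], [0.61, -0.012, 0.054]]
stap [[0.566, -0.378, 0.008], [0.675, -0.335, 0.057]]
stap [[0.567, -0.378, 0.008], [0.675, -0.335, 0.056]]
gun [[0.411, -0.45, 0.015], [0.51, -0.333, 0.031]]
gun [[0.413, -0.44, 0.015], [0.512, -0.333, 0.031]]
```

View pics/c5.png

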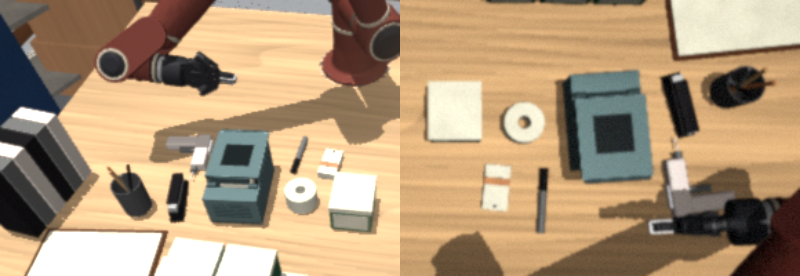

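Both views show the lid shut level, at (240,155) in the left one, with its top measured at 125 mm along its whole depth. The other items stand where they were, and the arm is clear.

```bash
python3 -c "
from plant import *
print(job_done())"
```

```text
the job is handed in; nothing more can be done
None
```

The lid was tipped past balance, fell free, was caught on the finger at about 0.94 rad and was lowered fully shut without a bang; on the way down the finger's thicker part met the lid's edge (about 8 N), which a 6 mm withdrawal cleared, and the job is handed in with none of the other items I checked having moved.

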